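# Feel for the release notch and eject the cassette

### The arm

A 6-joint arm with a two-finger parallel gripper is mounted at the origin on a cart in front of the work surface, level with it; the furniture and walls round the work are solid. World frame = base frame: x ahead of the robot, y to its left, z up, the work surface at z = 0. Lengths are in m, angles in degrees, forces in N, time in s.
With the tool pointing down it reaches from about 0.3 to 0.75 m from the base axis. Payload 8.5 kg.
Tool frame: the origin (TCP) lies between the finger pads; the fingertips stand 25 mm ahead of it and the grasp point (between the pads) lies 6 mm ahead of it; x points along the fingers, y is the direction in which the jaws open and shut, and the axes are right-handed (so a half turn about x gives the same grasp; the last joint's range is limited). The gripper opens to 85 mm and grips with 20 to 120 N. Pads are 22 mm wide; open, the fingers measure 114 mm over their backs; the gripper's body (76 mm by 85 mm) begins 54 mm behind the grasp point. The pads swing forward as they close: fully open they stand 13 mm farther back than shut.
Start: joints at [53.325, 21.807, 74.336, -0, 83.858, -12.336], TCP at [0.227, 0.501, 0.256] pointing down, gripper open.
Joint ranges: [-178.18, 178.18], [-50.72, 133.34], [12.68, 142.11], [-81.47, 261.47], [9.98, 163.14], [-165.26, 165.26]. Speed limits (degrees/s): [136.94, 136.94, 180, 180, 180, 180].

### API

Orientations are given as a 3x3 rotation matrix whose columns are the frame's x, y, z axes.
In Python, from rig import sensors, get_image, workorder gives the robot as it stands.
- The arm moves only by the tool arm_command, never from a script. Its argument "plan" is a list that holds one entry, the list of rows, each a list of 6 numbers: the shift along the tool's x, y, z in units of 25 mm (1.0 is 25 mm), then the turn, a rotation vector about the tool's x, y, z in units of 6 degrees (1.0 is 6 degrees). In form: [[[dx, dy, dz, ax, ay, az], ...]]. A call has 1 to 10 rows; each row is the pose to reach, as a shift and turn from the pose commanded when the call began, along the tool's axes at that moment; what a row does not reach only later rows make up. A row lasts 1/10 s, in which the tool goes at most 50 mm and 8.59 degrees, less where a joint would pass 70% of its speed; a pose out of reach is approached as far as the arm can. A call with a gripper value outside its range is refused whole. "jaw" is the closure, from 0 (fully open) to 1 (shut), set as the call begins (left out, the last holds). The fingers move at their own pace and stop on an object; "newtons" is the grip in N (left out, the last holds). Time passes only in rows, so rows that repeat a pose let the fingers close. It gives the time, the measured TCP pose, the force and the opening at its end, in the units of the state.
- sensors.observe(): the state, without advancing time (a new reading comes with each control period).
- get_image(name): name is "scene" or "top" or "wrist"; returns a dict with "img" (480x640x3 uint8, red, green, blue), "fx", "fy", "cx", "cy" (pixels), "T" (4x4, takes a point from camera to world coordinates). Camera axes: x right, y up, looking along -z (the intrinsics and any distortion apply to the point x, -y, -z); pixel columns grow to the right and rows downward; lengths in m; the calibration is good to about 2 mm. The wrist camera is an equidistant fisheye: a pixel r from the principal point sees the ray r / f radians off the axis. A picture is of the moment at which its call begins. There is no depth.
- workorder.close_job(): hands the job in, once; it reports no verdict.
The state is a dict: "time_s": time; "q": joint angles; "qvel": joint speeds; "joint_efforts": joint torques, N m; "position": TCP position; "tool_rot": TCP orientation; "ft_force": force on the tool from outside, world axes, zero at the start; "wrist_torque": the same for the moment, N m; "grip_width": finger opening in m.
Only numpy, scipy, OpenCV 4.12 (cv2) and the standard library are available. Lean on these libraries where they do the work, as an engineer would, in place of code of your own. Each camera call takes 0.05 s, during which the arm holds its last target. There are 200 camera calls.

### The job

Eject the cassette from the cassette reader: put a fingertip on the long front ledge close to one of its ends, slide it along the ledge until you find the release notch, and press the tongue inside the notch fully down so that the cassette comes out at the front; then take the hand away. Only touch and press, pick nothing up, and leave the bottle, the timer and the marker where they are.

Things in the scene. Friction and masses are not known exactly. Their poses are not given: they have to be found in the camera images.
- reader: Cassette reader, a low white instrument fixed to the worktop, 120 mm deep (x) by 370 mm long (y). Origin: centre of its underside; front faces own -x, z up. The rear 75 mm is a raised body, 62 mm high, with dark window and vents; the front 45 mm (own x -60 to -15 mm) is a flat, level, rigid grey ledge along the full length, its top 50 mm above the worktop, with the release notch somewhere in it.
- ledge_mid (a point): Point on the ledge's top at the middle of its length and depth (own x = -37.5, y = 0, z = 50 mm of the reader; same axes). Not the notch. The notch is a pocket with upright walls, 48 mm along the ledge, 38 mm across, centred at own x = -37.5 mm of the reader; its centre lies anywhere within 50 mm either way along y of this point. A 4 mm lip closes it to the front.
- ledge_left (a point): Point on the ledge's top (mid depth) 145 mm along own +y from ledge_mid, 40 mm from the ledge's end: a place to start the search. Close to an end means more than 110 mm from ledge_mid.
- ledge_right (a point): The same toward own -y: 145 mm from ledge_mid, 40 mm from the ledge's other end. Either end will do.
- tongue (a joint): Release tongue, a flat grey plate 46 x 37 mm that forms the floor of the notch, 9 mm below the ledge's top when up. Value: how far it is pressed down, 0 to 0.006 m (then 15 mm below the ledge's top, against a stop). It takes about 2 N to move and stays where it is left.
- cassette (a joint): Flat cassette in a slot low in the middle of the reader's front, its face 106 x 18 mm, 20 mm above the worktop. Value: how far it has come out toward the front, 0 (home) to 0.03 m. A linkage drives it out 5 mm for each mm that the tongue goes down; it stays out.
- reagent_3: Bystander: small loose bottle with a screw cap, 44 mm in diameter, 85 mm high, beyond the reader's -y end. Origin at the centre of its underside.
- timer: Bystander: loose flat white timer with a small display, 66 x 62 x 18 mm, beyond the reader's +y end. Origin at the centre of its underside.
- marker_2: Bystander: loose marker pen, 134 mm long, 14 mm thick, lying in front of the reader. Origin at the middle of its underside.

How it is judged:
By the outcome, as a careful person would: the job done as asked, in the order asked, and still so for the second after the job is handed in, with the robot touching nothing.
It also fails if it takes over 58 s, if anything falls off the work surface, if the arm or the gripper's body presses on something with over 40 N, if the wrist force passes 120 N, or if a joint passes its speed limit or range.

## Working session

There is one attempt and no reset: what is moved stays moved. The work goes in short steps, Python scripts to look and compute and a tool call to move; the robot and the scene stay as the last step left them, time stands still between calls to the robot, and variables do not carry over. Pictures are saved under pics/ and viewed, about 8 in all and at most 12, crops included, and the job is handed in when it is done.

Besides the shell and the picture viewer there is one more tool, called after "Call:" as name(argument=value, ...) on one line, values as JSON. arm_command: Moves the arm, as the interface text tells. Its arguments: {"type":"object","properties":{"plan":{"type":"array","items":{"type":"array","items":{"type":"array","items":{"type":"number"}}}},"jaw":{"type":"number"},"newtons":{"type":"number"}},"required":["plan"]}

```bash
mkdir -p pics; ls; python3 - <<'E'
from rig import sensors,get_image
import cv2,numpy as np
s=sensors.observe(); print({k:np.round(v,3).tolist() for k,v in s.items()})
for n in ("top","scene"):
    d=get_image(n); cv2.imwrite(f"pics/{n}0.png",d["img"][:,:,::-1])
    print(n,d["fx"],d["fy"],d["cx"],d["cy"],np.round(d["T"],3).tolist(),[k for k in d])
E
```

```text
pics
{'time_s': 0.0, 'q': [53.326, 21.841, 74.383, -0.001, 83.858, -12.336], 'qvel': [0.044, -0.034, -0.043, -0.028, 0.016, -0.012], 'joint_efforts': [-0.001, -44.845, -23.128, -0.0, 0.005, 0.0], 'position': [0.227, 0.501, 0.256], 'tool_rot': [[-0.001, 0.412, 0.911], [-0.001, 0.911, -0.412], [-1.0, -0.001, -0.0]], 'ft_force': [-1.242, -0.006, 0.381], 'wrist_torque': [-0.017, 0.033, 0.065], 'grip_width': 0.086}
top 508.62582416637514 508.62582416637514 319.8684305943651 247.78221523917765 [[0.009, 0.983, -0.181, 0.339], [-1.0, 0.006, -0.018, 0.178], [-0.017, 0.181, 0.983, 1.024], [0.0, 0.0, 0.0, 1.0]] ['img', 'fx', 'fy', 'cx', 'cy', 'T']
scene 437.45366252474844 437.45366252474844 320.7909948064265 236.65704796118527 [[0.611, 0.605, -0.511, 0.085], [-0.791, 0.482, -0.376, -0.115], [0.019, 0.634, 0.773, 0.719], [0.0, 0.0, 0.0, 1.0]] ['img', 'fx', 'fy', 'cx', 'cy', 'T']
```

View pics/top0.png

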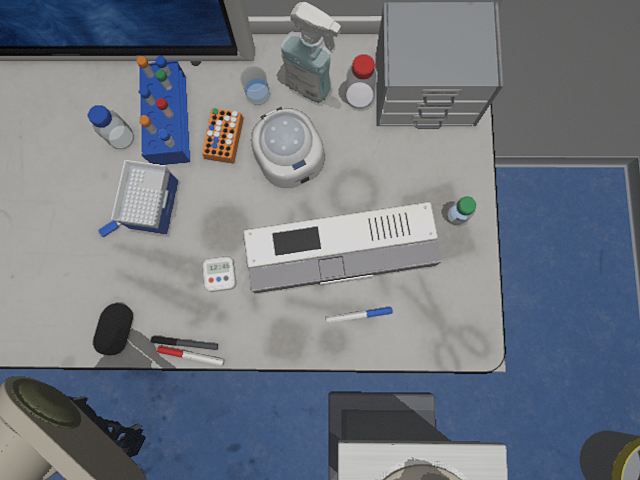

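View pics/scene0.png

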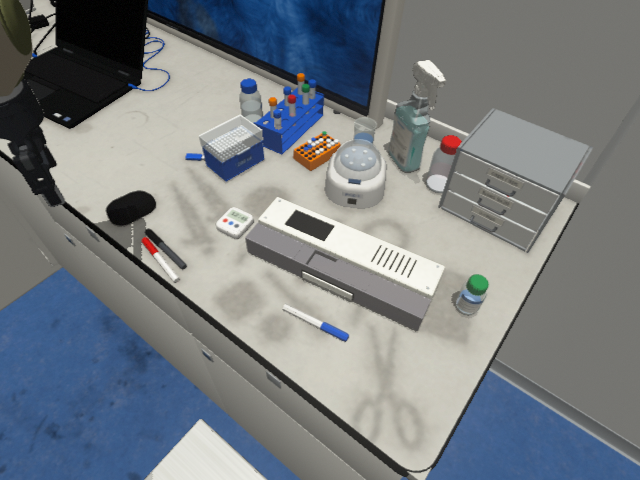

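The top view shows the reader at pixels (245–440, 203–291), the notch near (331,267), the timer at (219,273), the bottle at (462,209) and the marker at (360,314). I'll zoom in to get the corners.

```bash
python3 - <<'E'
import cv2
i=cv2.imread("pics/top0.png")[190:330,195:485]
cv2.imwrite("pics/crop1.png",cv2.resize(i,None,fx=2.75,fy=2.75,interpolation=cv2.INTER_CUBIC))
E
```

```text
(no output)
```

View pics/crop1.png

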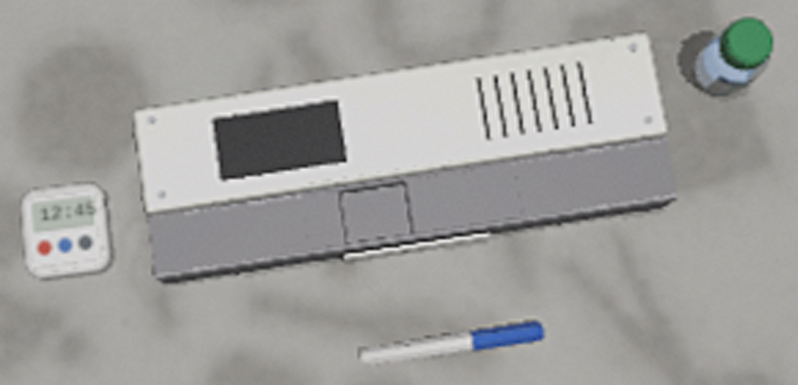

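The crop shows body corners at (135,113), (648,34), (667,130) and (149,211), ledge front corners at (158,278) and (673,200), and notch corners at (340,190), (405,182), (412,235) and (347,243).

```bash
cat > h.py <<'E'
import numpy as np
from rig import sensors,get_image
def ray(d,u,v,z):
    T=np.array(d["T"]);r=T[:3,:3]@[(u-d["cx"])/d["fx"],-(v-d["cy"])/d["fy"],-1]
    return T[:3,3]+r*(z-T[2,3])/r[2]
def togo(p):  # shift to bring TCP to p, tool axes, 25 mm units
    s=sensors.observe();return np.array(s["tool_rot"]).T@(np.array(p)-s["position"])/.025
E
python3 - <<'E'
from h import *
from scipy.optimize import least_squares
d=get_image("top")
P=[((135,113),.06,.185,.062),((648,34),.06,-.185,.062),((667,130),-.015,-.185,.062),((149,211),-.015,.185,.062),((158,278),-.06,.185,.05),((673,200),-.06,-.185,.05)]
m=[ray(d,195+p[0][0]/2.75,190+p[0][1]/2.75,p[3])[:2] for p in P]
R=lambda a:np.array([[np.cos(a),-np.sin(a)],[np.sin(a),np.cos(a)]])
f=lambda q:np.concatenate([R(q[2])@[p[1],p[2]]+q[:2]-w for p,w in zip(P,m)])
q=least_squares(f,[.4,.1,0]).x
print("pose",q,np.degrees(q[2]));print("res mm",np.round(f(q).reshape(-1,2)*1e3,1))
for c in [(340,190),(405,182),(412,235),(347,243)]:
    print("notch own",R(q[2]).T@(ray(d,195+c[0]/2.75,190+c[1]/2.75,.05)[:2]-q[:2]))
for y in (.145,.125,-.125,-.145): print(y,R(q[2])@[-.0375,y]+q[:2])
for n,c,z in (("bottle",(747,42),.085),("timer",(66,230),.018),("marker a",(360,355),.01),("marker b",(542,330),.01)):
    w=ray(d,195+c[0]/2.75,190+c[1]/2.75,z);print(n,w,R(q[2]).T@(w[:2]-q[:2]))
np.save("pose.npy",q)
E
```

```text
pose [0.52082385 0.15311407 0.16043644] 9.192330724647936
res mm [[ 2.3  2.2]
 [ 2.3 -0.8]
 [-2.4 -1.6]
 [-2.   2.5]
 [-0.9  1.3]
 [ 0.8 -3.7]]
notch own [-0.01727945  0.04849082]
notch own [-0.01866893  0.00232031]
notch own [-0.05657516  0.00344867]
notch own [-0.05518614  0.0492966 ]
0.145 [0.46064182 0.29026134]
0.125 [0.4638368  0.27051819]
-0.125 [0.50377407 0.02372878]
-0.145 [0.50696905 0.00398562]
bottle [ 0.59552875 -0.0822901   0.085     ] [ 0.03613993 -0.24431507]
timer [0.47046314 0.39783702 0.018     ] [-0.0106197  0.2496252]
marker a [0.38251778 0.18354742 0.01      ] [-0.1316682   0.05213678]
marker b [0.40143076 0.05280058 0.01      ] [-0.13388478 -0.0799523 ]
```

The residuals are at most 4 mm. The notch measures 46 x 38 mm, as specified, with its centre at own y of about +0.026. I'll shut the jaws and go above the left end (own y +0.135).

Call:
arm_command(plan=[[[1.2, -1.05, 3.05, -1.4, 0, 0], [2.4, -2.1, 6.1, -2.8, 0, 0], [3.6, -3.15, 9.15, -4.2, 0, 0], [4.84, -4.18, 12.2, -5.58, 0, 0], [4.84, -4.18, 12.2, -5.58, 0, 0], [4.84, -4.18, 12.2, -5.58, 0, 0], [4.84, -4.18, 12.2, -5.58, 0, 0], [4.84, -4.18, 12.2, -5.58, 0, 0], [4.84, -4.18, 12.2, -5.58, 0, 0], [4.84, -4.18, 12.2, -5.58, 0, 0]]], jaw=1, newtons=40)

```text
time_s: 1.15
position: [0.4608, 0.2809, 0.1357]
tool_rot: [[-0.0, -0.159, 0.987], [0.0, 0.987, 0.159], [-1.0, 0.0, -0.0]]
ft_force: [-0.6, 0.7, -0.2]
grip_width: 0.0002
```

Call:
arm_command(plan=[[[0, 0, 0, 0, 0, 0], [0, 0, 0, 0, 0, 0], [0, 0, 0, 0, 0, 0]]])

```text
time_s: 1.45
position: [0.461, 0.2809, 0.1357]
tool_rot: [[0.001, -0.16, 0.987], [0.0, 0.987, 0.16], [-1.0, 0.0, 0.001]]
ft_force: [-0.2, -0.1, 0.6]
grip_width: 0.0001
```

```bash
python3 - <<'E'
from h import *
import cv2
s=sensors.observe()
q=np.load("pose.npy");c,n=np.cos(q[2]),np.sin(q[2]);R=np.array([[c,-n],[n,c]])
print(s["time_s"],s["position"],"own",R.T@(np.array(s["position"][:2])-q[:2]),np.round(s["tool_rot"],3).tolist(),s["grip_width"],s["ft_force"])
d=get_image("wrist");cv2.imwrite("pics/w1.png",d["img"][:,:,::-1])
E
```

```text
1.45 [0.46097513 0.28093346 0.13574386] own [-0.03866109  0.13573867] [[0.001, -0.16, 0.987], [0.0, 0.987, 0.16], [-1.0, 0.0, 0.001]] 5.1872697370746254e-05 [-0.22420397 -0.12741984  0.5580624 ]
```

View pics/w1.png

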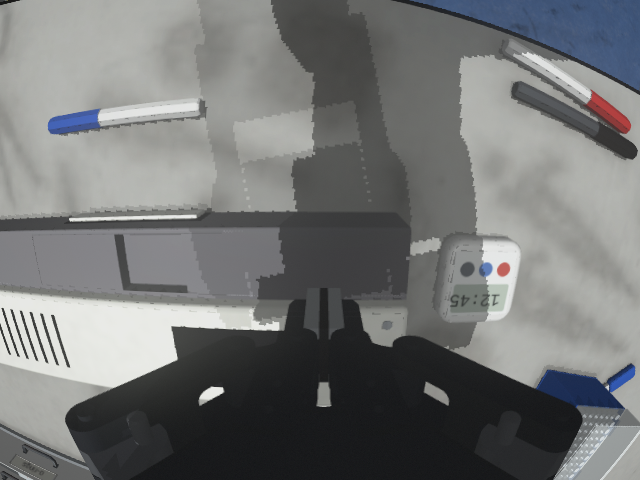

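The wrist view shows the fingertips over the ledge and a dark L, which looks like pocket walls, at (115–187, 235–292). There is also a faint outline from x=35 to 115. I'll check both with the fisheye model, using the ledge's end (410,~225) as a reference.

```bash
python3 - <<'E'
from h import *
import cv2
q=np.load("pose.npy");c,n=np.cos(q[2]),np.sin(q[2]);R=np.array([[c,-n],[n,c]])
d=get_image("wrist");T=np.array(d["T"])
def fray(u,v,z):
    x,y=(u-d["cx"])/d["fx"],(v-d["cy"])/d["fy"];r=np.hypot(x,y);k=np.sin(r)/r
    w=T[:3,:3]@[x*k,-y*k,-np.cos(r)];p=T[:3,3]+w*(z-T[2,3])/w[2];return R.T@(p[:2]-q[:2])
for nm,u,v in (("end front",409,227),("end rear",409,299),("L top-left",115,235),("L bottom",122,291),("L right",187,291),("faint left",33,236),("faint l rear",40,287)):
    print(nm,np.round(fray(u,v,.05)*1e3,1))
print("cam",T[:3,3])
i=d["img"][200:320,0:260,::-1];cv2.imwrite("pics/w1c.png",cv2.resize(i,None,fx=3,fy=3,interpolation=cv2.INTER_CUBIC))
E
```

```text
end front [-59.7 184. ]
end rear [-14.4 187.3]
L top-left [-55.2   2.6]
L bottom [-16.7   0.8]
L right [-18.7  49.6]
faint left [-55.1 -74.2]
faint l rear [-15.4 -78.3]
cam [0.39153533 0.26903591 0.25354194]
```

View pics/w1c.png

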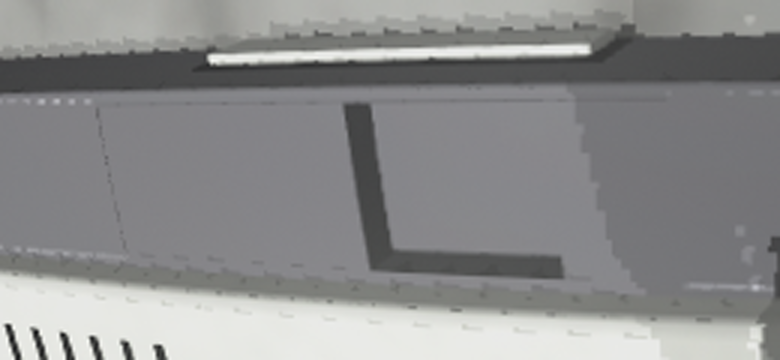

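Both cameras agree: the notch spans own y 1.5 to 49.5 mm, with its centre near 25.5 mm. The reference corners come out within 3 mm. I'll descend onto the ledge at own y of about 0.136.

Call:
arm_command(plan=[[[0.6, 0, 0.05, 0, 0, 0], [1.2, 0, 0.05, 0, 0, 0], [1.7, 0, 0.05, 0, 0, 0], [2.1, 0, 0.05, 0, 0, 0], [2.25, 0, 0.05, 0, 0, 0], [2.25, 0, 0.05, 0, 0, 0], [2.25, 0, 0.05, 0, 0, 0]]])

```text
time_s: 2.25
position: [0.463, 0.2805, 0.0795]
tool_rot: [[0.001, -0.159, 0.987], [0.0, 0.987, 0.159], [-1.0, 0.0, 0.001]]
ft_force: [-0.4, 0.0, 1.6]
grip_width: -0.0004
```

Call:
arm_command(plan=[[[0.04, 0, 0, 0, 0, 0], [0.08, 0, 0, 0, 0, 0], [0.08, 0, 0, 0, 0, 0]]])

```text
time_s: 2.55
position: [0.4627, 0.2804, 0.0771]
tool_rot: [[0.0, -0.159, 0.987], [0.0, 0.987, 0.159], [-1.0, 0.0, 0.0]]
ft_force: [-0.4, 0.5, -0.0]
grip_width: 0.0001
```

Call:
arm_command(plan=[[[0.04, 0, 0, 0, 0, 0], [0.04, 0, 0, 0, 0, 0]]])

```text
time_s: 2.75
position: [0.4627, 0.2804, 0.076]
tool_rot: [[-0.0, -0.159, 0.987], [-0.0, 0.987, 0.159], [-1.0, -0.0, -0.0]]
ft_force: [0.5, 0.7, -1.1]
grip_width: 0.0
```

Call:
arm_command(plan=[[[0.04, 0, 0, 0, 0, 0], [0.04, 0, 0, 0, 0, 0]]])

```text
time_s: 2.95
position: [0.4627, 0.2804, 0.0751]
tool_rot: [[0.0, -0.159, 0.987], [0.0, 0.987, 0.159], [-1.0, 0.0, 0.0]]
ft_force: [-0.9, -0.1, 1.1]
grip_width: 0.0002
```

Call:
arm_command(plan=[[[0.03, 0, 0, 0, 0, 0], [0.03, 0, 0, 0, 0, 0]]])

```text
time_s: 3.15
position: [0.4627, 0.2804, 0.075]
tool_rot: [[0.001, -0.159, 0.987], [0.0, 0.987, 0.159], [-1.0, -0.0, 0.001]]
ft_force: [-2.9, -1.2, 7.9]
grip_width: 0.0002
```

Call:
arm_command(plan=[[[0.02, 0, 0, 0, 0, 0], [0.02, 0, 0, 0, 0, 0]]])

```text
time_s: 3.35
position: [0.4628, 0.2804, 0.075]
tool_rot: [[0.001, -0.159, 0.987], [0.0, 0.987, 0.159], [-1.0, 0.0, 0.001]]
ft_force: [-4.2, -1.0, 12.9]
grip_width: -0.0
```

Contact is at TCP z = 0.075 (tip at 0.050, the ledge's top) with about 10 N. I'll slide toward the notch.

Call:
arm_command(plan=[[[0, -0.1, 0, 0, 0, 0], [0, -0.3, 0, 0, 0, 0], [0, -0.5, 0, 0, 0, 0], [0, -0.7, 0, 0, 0, 0], [0, -0.9, 0, 0, 0, 0], [0, -1.1, 0, 0, 0, 0], [0, -1.3, 0, 0, 0, 0], [0, -1.5, 0, 0, 0, 0], [0, -1.7, 0, 0, 0, 0], [0, -1.9, 0, 0, 0, 0]]])

```text
time_s: 4.35
position: [0.4711, 0.2345, 0.075]
tool_rot: [[0.003, -0.159, 0.987], [0.003, 0.987, 0.159], [-1.0, 0.002, 0.004]]
ft_force: [-1.0, 5.7, 9.9]
grip_width: -0.0002
```

Call:
arm_command(plan=[[[0, -0.2, 0, 0, 0, 0], [0, -0.4, 0, 0, 0, 0], [0, -0.6, 0, 0, 0, 0], [0, -0.8, 0, 0, 0, 0], [0, -1.0, 0, 0, 0, 0], [0, -1.2, 0, 0, 0, 0], [0, -1.4, 0, 0, 0, 0], [0, -1.6, 0, 0, 0, 0], [0, -1.8, 0, 0, 0, 0]]])

```text
time_s: 5.25
position: [0.4779, 0.1895, 0.0745]
tool_rot: [[0.002, -0.159, 0.987], [0.001, 0.987, 0.159], [-1.0, 0.001, 0.002]]
ft_force: [0.4, 0.4, -0.2]
grip_width: 0.0001
```

The contact force dropped to zero and the tip sank 0.5 mm at own y of about 0.043, just inside the near edge of the notch. I'll go on 17 mm to the notch's centre.

Call:
arm_command(plan=[[[0, -0.2, 0, 0, 0, 0], [0, -0.4, 0, 0, 0, 0], [0, -0.6, 0, 0, 0, 0], [0, -0.68, 0, 0, 0, 0], [0, -0.68, 0, 0, 0, 0], [0, -0.68, 0, 0, 0, 0]]])

```text
time_s: 5.85
position: [0.4801, 0.1723, 0.0738]
tool_rot: [[-0.0, -0.159, 0.987], [0.0, 0.987, 0.159], [-1.0, 0.0, -0.0]]
ft_force: [0.1, -0.4, -0.1]
grip_width: -0.0001
```

Call:
arm_command(plan=[[[0.1, 0, 0, 0, 0, 0], [0.2, 0, 0, 0, 0, 0], [0.27, 0, 0, 0, 0, 0], [0.27, 0, 0, 0, 0, 0]]])

```text
time_s: 6.25
position: [0.48, 0.1723, 0.0668]
tool_rot: [[-0.001, -0.159, 0.987], [-0.0, 0.987, 0.159], [-1.0, 0.0, -0.001]]
ft_force: [-0.0, -0.9, -0.1]
grip_width: 0.0
```

The tip is now 8 mm down inside the notch with no contact. I'll press the tongue to its stop (TCP about 0.060).

Call:
arm_command(plan=[[[0.06, 0, 0, 0, 0, 0], [0.12, 0, 0, 0, 0, 0], [0.18, 0, 0, 0, 0, 0], [0.24, 0, 0, 0, 0, 0], [0.28, 0, 0, 0, 0, 0], [0.32, 0, 0, 0, 0, 0], [0.32, 0, 0, 0, 0, 0], [0.32, 0, 0, 0, 0, 0]]])

```text
time_s: 7.05
position: [0.4802, 0.1723, 0.06]
tool_rot: [[0.001, -0.159, 0.987], [0.0, 0.987, 0.159], [-1.0, -0.0, 0.001]]
ft_force: [-3.3, -1.1, 12.5]
grip_width: 0.0001
```

The tip is at the stop: exactly 15 mm below the ledge, with 12.5 N. I'll press a little more, then lift straight up.

Call:
arm_command(plan=[[[0.03, 0, 0, 0, 0, 0], [0.03, 0, 0, 0, 0, 0], [0.03, 0, 0, 0, 0, 0]]])

```text
time_s: 7.35
position: [0.4802, 0.1724, 0.0599]
tool_rot: [[0.001, -0.159, 0.987], [0.0, 0.987, 0.159], [-1.0, -0.0, 0.001]]
ft_force: [-6.3, -0.1, 20.5]
grip_width: 0.0002
```

Call:
arm_command(plan=[[[-0.2, 0, 0, 0, 0, 0], [-0.6, 0, 0, 0, 0, 0], [-1.2, 0, 0, 0, 0, 0], [-2.2, 0, 0, 0, 0, 0], [-3.2, 0, 0, 0, 0, 0], [-4.2, 0, 0, 0, 0, 0], [-5.0, 0, 0, 0, 0, 0], [-5.0, 0, 0, 0, 0, 0]]])

```text
time_s: 8.15
position: [0.4811, 0.1724, 0.1859]
tool_rot: [[0.005, -0.159, 0.987], [0.001, 0.987, 0.159], [-1.0, -0.0, 0.005]]
ft_force: [-0.2, 0.1, 0.4]
grip_width: 0.0002
```

Call:
arm_command(plan=[[[-1, 1.5, -0.5, 0, 0, 0], [-1.5, 3, -1, 0, 0, 0], [-2, 4.5, -1.5, 0, 0, 0], [-2, 6, -2, 0, 0, 0], [-2, 6, -2, 0, 0, 0], [-2, 6, -2, 0, 0, 0], [-2, 6, -2, 0, 0, 0], [-2, 6, -2, 0, 0, 0]]])

```text
time_s: 8.95
position: [0.4075, 0.3115, 0.2329]
tool_rot: [[-0.001, -0.157, 0.988], [-0.0, 0.988, 0.157], [-1.0, -0.0, -0.001]]
ft_force: [0.7, 1.1, 0.9]
grip_width: 0.0002
```

```bash
python3 - <<'E'
from h import *
import cv2
s=sensors.observe();print(s["time_s"],s["position"],s["ft_force"])
a=get_image("scene")["img"][:,:,::-1];b=get_image("top")["img"][:,:,::-1]
b0=cv2.imread("pics/top0.png")
r=lambda i:cv2.resize(i[190:330,195:485],(620,299),interpolation=cv2.INTER_CUBIC)
cv2.imwrite("pics/end.png",np.vstack([r(b),cv2.resize(a[180:360,200:500],(620,300))]))
E
```

```text
8.95 [0.40745123 0.31151074 0.23291956] [0.69627577 1.11334352 0.90038437]
```

View pics/end.png

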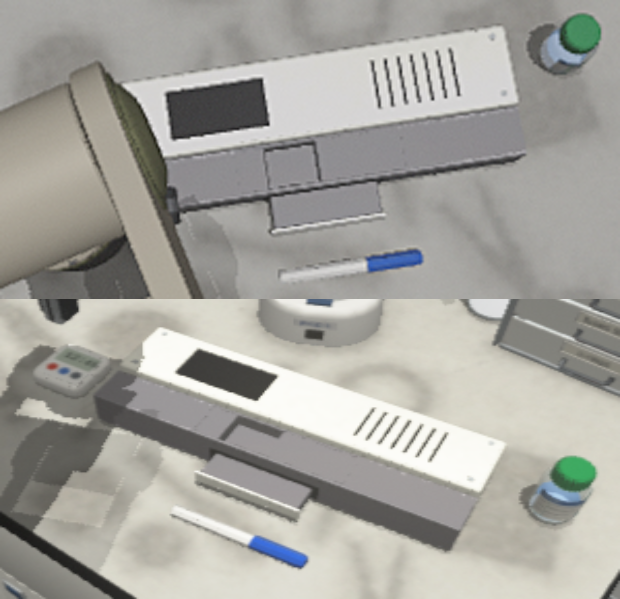

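The cassette is out at the front, at (270–385, 190–232) in the upper panel. The bottle, timer and marker look unmoved, and the hand is clear, so I'm handing in.

```bash
python3 -c "
from rig import workorder
print(workorder.close_job())"
```

```text
the job is handed in; nothing more can be done
None
```

The cassette is ejected, the hand is clear, and the job is handed in at about 9 s, well under the 58 s limit.

- **Search:** With the jaws shut, I set the fingertips on the ledge about 136 mm to own +y of ledge_mid. I slid them along in contact (about 10 N) until the force fell to zero and the tip sank at the notch edge, then went on to the notch centre at own y of about +25 mm.
- **Press:** I pressed the tongue to its stop. The tip ended 15 mm below the ledge's top and force rose to about 20 N. I then lifted straight up and moved away.

**Last checks:**
- Both final pictures show the cassette out at the front. I judged this by eye and did not measure how far out it is.
- The bottle, timer and marker look to be where they were, also by eye.
- The wrist force is near zero with the hand clear.
- Notch positions from the top and wrist cameras agreed within about 2 mm, and the touch search found it in the same place.
- No check failed or disagreed.

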